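Pack the connector blocks and hold the lid over the glued box

ROBOT

A 6-joint arm with a two-finger parallel gripper is mounted at the origin on the work surface. World frame = base frame: x ahead of the robot, y to its left, z up, the work surface at z = 0. Lengths are in m, angles in degrees, forces in N, time in s.
With the tool pointing down it reaches from about 0.375 to 0.9 m from the base axis. Payload 3.1 kg.
Tool frame: the origin (TCP) lies midway between the tips of the shut fingers; the grasp point (between the pads) lies 19 mm behind it; z points along the fingers, y is the line along which they close (so a half turn about z gives the same grasp; the last joint's range is limited). The gripper opens to 87 mm and grips with 3 to 60 N. Pads are 19 mm wide; open, the fingers measure 117 mm over their backs; the gripper's body (75 mm by 190 mm) begins 51 mm behind the grasp point.
Start: joints at [60.418, 30.224, 82.088, -0, 67.689, -10.227], TCP at [0.207, 0.59, 0.223] pointing down, gripper open.
Joint ranges: [-176.69, 176.69], [-43.24, 126.21], [12.49, 139.97], [-82, 262], [0, 151.66], [-163.58, 163.58]. Speed limits (degrees/s): [159.86, 159.86, 180, 180, 180, 180].

INTERFACE

Orientations are given as a 3x3 rotation matrix whose columns are the frame's x, y, z axes.
In Python, from rig import bot, imaging, order gives the robot as it stands (bot), with the cameras (imaging) and the job (order).
- The arm moves only by the tool tcp_steps, called after "Emit:" as a command line: name --pt "numbers of a row" for each row, then --argument value for the rest. Schema: {"type":"object","properties":{"motion":{"type":"array","items":{"type":"object","properties":{"dx":{"type":"number"},"dy":{"type":"number"},"dz":{"type":"number"},"rx":{"type":"number"},"ry":{"type":"number"},"rz":{"type":"number"},"finger_gap":{"type":"number"}},"additionalProperties":false,"required":["finger_gap"]},"minItems":1,"maxItems":20},"only":{"type":"string"},"quiet":{"type":"boolean"},"lines":{"type":"string"}},"required":["motion"],"additionalProperties":false}. motion is a list of rows, 1 to 20 of them, each an object with the fields dx, dy, dz (the shift in normalised numbers (1 is 0.6 m)), rx, ry, rz (a rotation vector in shares of 180 degrees (1.0 is 180 degrees)), finger_gap (the opening from 0.0 (shut) to 1.0 (fully open)); a field left out counts as zero (the opening has to be given); each row is the pose to reach, as a shift and turn from the pose commanded when the call began, along the tool's axes at that moment; what a row does not reach only later rows make up. A row lasts 1/10 s, in which the tool goes at most 0.05 m and 8.59 degrees, less where a joint would pass 70% of its speed; a pose out of reach is approached as far as the arm can. The fingers move at their own pace and stop on an object; the grip force is fixed at half the most. Time passes only in rows, so rows that do not move let the fingers close. The tool returns the time, the measured TCP pose, the force, the opening and the grip force at its end. only (a regular expression) keeps the lines of the reply that match it, lines (a string "A,B") keeps lines A to B, and quiet returns only ok. Input that does not fit is refused with a message, and nothing moves.
- bot.read_state(): the state, without advancing time (a new reading comes with each control period).
- imaging.capture(name): name is "scene" or "top" or "wrist"; returns a dict with "color" (400x640x3 uint8, red, green, blue), "K" (3x3 intrinsics, pixels), "view" (4x4, takes a point from world to camera coordinates); the wrist camera has in their place "mount" (4x4, takes a point from camera to tool coordinates, whose origin is the TCP and whose axes are the flange's). Camera axes: x right, y up, looking along -z (the intrinsics and any distortion apply to the point x, -y, -z); pixel columns grow to the right and rows downward; lengths in m; the calibration is good to about 2 mm. The wrist camera is an equidistant fisheye: a pixel r from the principal point sees the ray r / f radians off the axis. A picture is of the moment at which its call begins: read the wrist's pose just before it. There is no depth.
- order.hand_in(): hands the job in; it is judged then, once.
The state is a dict: "time_s": time; "joint_positions": joint angles; "qvel": joint speeds; "tau": joint torques, N m; "position": TCP position; "tcp_rot": TCP orientation; "force": force on the tool from outside, world axes, zero at the start; "moment": the same for the moment, N m; "opening": opening from 0.0 (shut) to 1.0 (fully open); "grasp_force": force on a finger pad.
Only numpy, scipy, OpenCV 4.12 (cv2) and the standard library are available. Lean on these libraries where they do the work, as an engineer would, in place of code of your own. Each camera call takes 0.05 s, during which the arm holds its last target. There are 200 camera calls.

TASK

Put the two tongued wooden blocks flat down into the two floor pockets of the open box, one in each (either one), both with the tongue through the gap in its pocket's end rib, and let go of them. Only then pick the lid up by its handle, carry it over the top of the slatted rack and finish with it held still, level and square over the box, edges in line with the box's, about 10 mm above the rim without touching it: the rim is freshly glued, so the lid must not touch the box at any time, and the program ends while still holding the lid there. Do not bump the rack, and leave the glue bottle, the hammer and the steel cup where they are.

Things in the scene. Friction and masses are not known exactly. Their poses are not given: they have to be found in the camera images.
- box: Open wooden box fixed to the bench, outer 120 (x) x 170 (y) x 44 high, walls and floor 8 thick, yaw within 0.35 rad. Origin: centre of the underside; z up. On its floor two pockets side by side, 62 apart along y, bounded by low ribs; fingertips passing above the 8 mm ribs have 28 mm or more free on either side of a seated block.
- box_rim (a point): Centre of the box's mouth, level with the top of its rim, 44 mm above the bench; axes as the box's.
- pocket_left (a point): The pocket at the box's +y side: a point on the inner floor, 8 mm above the bench, where a seated block's origin lies, its tongue to +x. Ribs 8 high, 4 thick bound the pocket: 34 between side ribs, 63 between the closed -x end and the +x end rib, whose 18 gap passes the tongue. A block turned round does not go down. Axes as the box's.
- pocket_right (a point): The pocket at the box's -y side: a point on the inner floor, 8 mm above the bench, where a seated block's origin lies, its tongue to +x. Ribs 8 high, 4 thick bound the pocket: 34 between side ribs, 63 between the closed -x end and the +x end rib, whose 18 gap passes the tongue. A block turned round does not go down. Axes as the box's.
- block_a: Loose tongued wooden block lying on the bench at any yaw. Body 56 long (x) x 28 wide (y) x 30 high (z); a tongue 12 wide, 16 long and as high as the body is centred on its +x end (72 long in all). About 45 g. Origin: centre of the underside of the 56 mm body; x points to the tongue, z up. The two blocks are alike.
- block_b: Loose tongued wooden block lying on the bench at any yaw. Body 56 long (x) x 28 wide (y) x 30 high (z); a tongue 12 wide, 16 long and as high as the body is centred on its +x end (72 long in all). About 45 g. Origin: centre of the underside of the 56 mm body; x points to the tongue, z up. The two blocks are alike.
- block_a_tongue (a point): Centre of the tongue's end face on block_a, 44 mm along x from its origin, 15 mm up.
- block_b_tongue (a point): Centre of the tongue's end face on block_b, 44 mm along x from its origin, 15 mm up.
- lid: Loose flat plywood lid lying on the bench beyond the rack (to the robot's right), 120 (x) x 170 (y) x 8 thick, about 180 g, with an upright wooden bar on top as handle: 16 thick (x), 70 long (y), 32 high, centred, top 40 mm above the underside. Origin: centre of the underside; z up. Half a turn makes no difference.
- lid_handle (a point): Middle of the lid's handle bar, 30 mm above the lid's underside; pinch it across x.
- rack: Slatted wooden rack fixed on the bench between lid and box, 300 long (x) x 50 wide (y) x 110 high. Origin: centre of its underside; z up.
- glue: White glue bottle with a red cap, upright, diameter 54, 120 high, not part of the job. Origin: centre of its underside.
- hammer: Hammer lying on the bench beyond the box, 240 long, not part of the job. Origin: under its middle.
- dowel_cup: Steel cup, diameter 70, 70 high, not part of the job. Origin: centre of its underside.

How it is judged (in metres and radians):
On the way, in this order (a step that is already met when the one before it is completed fails the run):
1. both blocks seated in the pockets, tongues through the gates, let go, the lid still where it was (((x of block_a in the frame of pocket_left between -0.006 and 0.006 m and y of block_a in the frame of pocket_left between -0.006 and 0.006 m and z of block_a in the frame of pocket_left between -0.004 and 0.004 m and x of block_a_tongue in the frame of pocket_left above 0.034 m and angle between each of block_a, block_b's own z axis and vertical below 0.1 rad and x of block_b in the frame of pocket_right between -0.006 and 0.006 m and y of block_b in the frame of pocket_right between -0.006 and 0.006 m and z of block_b in the frame of pocket_right between -0.004 and 0.004 m and x of block_b_tongue in the frame of pocket_right above 0.034 m) or (x of block_b in the frame of pocket_left between -0.006 and 0.006 m and y of block_b in the frame of pocket_left between -0.006 and 0.006 m and z of block_b in the frame of pocket_left between -0.004 and 0.004 m and x of block_b_tongue in the frame of pocket_left above 0.034 m and angle between each of block_b, block_a's own z axis and vertical below 0.1 rad and x of block_a in the frame of pocket_right between -0.006 and 0.006 m and y of block_a in the frame of pocket_right between -0.006 and 0.006 m and z of block_a in the frame of pocket_right between -0.004 and 0.004 m and x of block_a_tongue in the frame of pocket_right above 0.034 m)) and contact force between the fingers and block_a below 0.1 N and contact force between the fingers and block_b below 0.1 N and distance of lid from where it was at the start of the episode below 0.02 m), for 0.2 s.
2. the lid carried over the top of the rack (y of lid in the frame of rack between -0.07 and 0.07 m and x of lid in the frame of rack between -0.2 and 0.2 m and z of lid in the frame of rack above 0.11 m), for 0.05 s.
At the end, for the whole second after the job is handed in: Both blocks in the pockets (6 mm; on the floor, tongue in the gap). Lid held by the fingers, still, underside 3 to 20 mm above the rim, centred on the box within 8 mm along each box axis, square within 0.09 rad, level within 0.08 rad, touching neither box, blocks nor rack (((x of block_a in the frame of pocket_left between -0.006 and 0.006 m and y of block_a in the frame of pocket_left between -0.006 and 0.006 m and z of block_a in the frame of pocket_left between -0.004 and 0.004 m and x of block_a_tongue in the frame of pocket_left above 0.034 m and angle between each of block_a, block_b's own z axis and vertical below 0.1 rad and x of block_b in the frame of pocket_right between -0.006 and 0.006 m and y of block_b in the frame of pocket_right between -0.006 and 0.006 m and z of block_b in the frame of pocket_right between -0.004 and 0.004 m and x of block_b_tongue in the frame of pocket_right above 0.034 m) or (x of block_b in the frame of pocket_left between -0.006 and 0.006 m and y of block_b in the frame of pocket_left between -0.006 and 0.006 m and z of block_b in the frame of pocket_left between -0.004 and 0.004 m and x of block_b_tongue in the frame of pocket_left above 0.034 m and angle between each of block_b, block_a's own z axis and vertical below 0.1 rad and x of block_a in the frame of pocket_right between -0.006 and 0.006 m and y of block_a in the frame of pocket_right between -0.006 and 0.006 m and z of block_a in the frame of pocket_right between -0.004 and 0.004 m and x of block_a_tongue in the frame of pocket_right above 0.034 m)) and x of lid in the frame of box_rim between -0.008 and 0.008 m and y of lid in the frame of box_rim between -0.008 and 0.008 m and z of lid in the frame of box_rim between 0.003 and 0.02 m and angle between the x axis of lid and the x axis of box, either way round below 0.09 rad and angle between lid's own z axis and vertical below 0.08 rad and linear speed of lid below 0.015 m/s and contact force between the fingers and lid above 1 N and contact force between lid and box below 0.05 N and contact force between lid and block_a below 0.05 N and contact force between lid and block_b below 0.05 N and contact force between lid and rack below 0.05 N); the arm keeps its last pose, push and grip.
It fails at once if the lid touches the glued box (contact force between lid and box above 0.3 N).
It fails at once if the rack is bumped (contact force between any of lid, the fingers, the arm, block_a, block_b and rack above 2 N).
It fails at once if a bystander is moved by more than 20 mm (distance of any of glue, hammer, dowel_cup from where it was at the start of the episode above 0.02 m).
It also fails if it takes over 72 s, if anything falls off the work surface, if the arm or the gripper's body presses on something with over 40 N, if the wrist force passes 120 N, or if a joint passes its speed limit or range.

## Working session

There is one attempt and no reset: what is moved stays moved. The work goes in short steps, Python scripts to look and compute and a tool call to move; the robot and the scene stay as the last step left them, time stands still between calls to the robot, and variables do not carry over. Pictures are saved under pics/ and viewed, at most 10 in all, crops included, and the job is handed in when it is done.

```bash
ls; mkdir -p pics
```

Run:
```python
from rig import bot, imaging, order
import cv2,numpy as np
s=bot.read_state();print(s['time_s'],s['position'],s['tcp_rot'],s['opening'])
for n in("scene","top"):
    c=imaging.capture(n);cv2.imwrite(f'pics/{n}0.png',c['color'][...,::-1]);np.savez(f'{n}0.npz',**c);print(n,c['K'],c['view'],c.keys())
```

```text
pics
rig.py
0.0 [0.20673601 0.5890481  0.22156825] [[-9.43491203e-01  3.31395846e-01 -1.06938982e-03]
 [ 3.31397344e-01  9.43489425e-01 -1.87250661e-03]
 [ 3.88417073e-04 -2.12108646e-03 -9.99997675e-01]] 1.0004507170039612
scene [[499.33160296   0.         320.239699  ]
 [  0.         499.33160296 195.42620437]
 [  0.           0.           1.        ]] [[-0.73120562  0.68212527 -0.00659224  0.42949087]
 [-0.51743467 -0.54831604  0.65697099  0.24278721]
 [ 0.44452189  0.48379193  0.75388703 -1.48742516]
 [ 0.          0.          0.          1.        ]] dict_keys(['color', 'K', 'view'])
top [[454.78703013   0.         311.41917056]
 [  0.         454.78703013 201.4970592 ]
 [  0.           0.           1.        ]] [[-0.02165484 -0.99968233 -0.01289568  0.01867398]
 [ 0.99707644 -0.02254021  0.07301034 -0.5718836 ]
 [-0.07327782 -0.01127695  0.99724781 -1.08517591]
 [ 0.          0.          0.          1.        ]] dict_keys(['color', 'K', 'view'])
```

View pics/scene0.png

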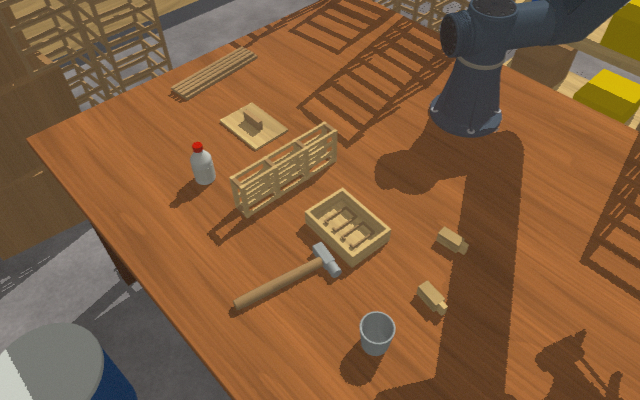

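View pics/top0.png

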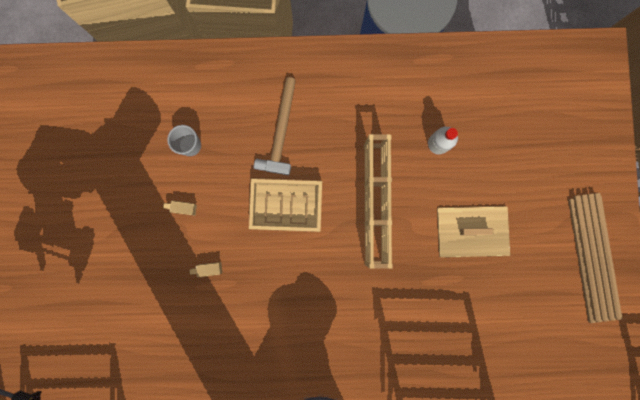

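The top view has the box at about (286,205) and the lid at (474,231). The rack is at (378,201), and the blocks are at (181,208) and (206,270), both with tongues to image-left (+y). The scene view agrees. Next I'll build masks and measure.

Create h.py:
```python
import numpy as np,cv2
def cam(f): return dict(np.load(f))
def ray(c,uv):
    R,t=c['view'][:3,:3],c['view'][:3,3]; K=c['K']
    d=np.array([(uv[0]-K[0,2])/K[0,0],-(uv[1]-K[1,2])/K[1,1],-1.])
    d=R.T@d; return -R.T@t,d/np.linalg.norm(d)
def plane(c,uv,z):
    o,d=ray(c,uv); return (o+d*(z-o[2])/d[2])
def tri(c1,u1,c2,u2):
    o1,d1=ray(c1,u1);o2,d2=ray(c2,u2)
    s=np.linalg.lstsq(np.c_[d1,-d2],o2-o1,rcond=None)[0]
    a,b=o1+d1*s[0],o2+d2*s[1]; return (a+b)/2,np.linalg.norm(a-b)
def mask(im,smin=60,smax=150,vmin=120):
    h=cv2.cvtColor(im,cv2.COLOR_RGB2HSV); return cv2.inRange(h,(14,smin,vmin),(28,smax,255))
```

Run:
```python
from h import *
for n in("scene","top"):
    c=cam(n+'0.npz');im=c['color'];h=cv2.cvtColor(im,cv2.COLOR_RGB2HSV)
    pts=dict(top=[(184,208),(208,270),(300,183),(450,220),(100,200),(206,279)],scene=[(452,236),(430,292),(347,194),(240,125),(450,280),(300,300)])[n]
    print(n,[h[v,u].tolist() for u,v in pts])
    m=mask(im)
    cs,_=cv2.findContours(m,cv2.RETR_EXTERNAL,2)
    for k in cs:
        a=cv2.contourArea(k)
        if a>100:
            r=cv2.minAreaRect(k);print(round(a),np.round(r[0]),np.round(r[1]),round(r[2]),cv2.boundingRect(k))
    o=cv2.resize(im[150:310,140:540],None,fx=2,fy=2,interpolation=2) if n=='top' else cv2.resize(im[100:340,190:490],None,fx=2.4,fy=2.4,interpolation=2)
    cv2.imwrite(f'pics/{n}_crop.png',o[...,::-1])
    cv2.imwrite(f'pics/{n}_m.png',m)
```

```text
scene [[19, 119, 189], [20, 116, 191], [19, 116, 217], [19, 115, 133], [13, 154, 101], [14, 170, 153]]
371 [435. 297.] [38. 13.] 52 (418, 280, 30, 35)
718 [277. 281.] [ 9. 99.] 63 (233, 257, 89, 50)
280 [454. 239.] [33. 13.] 42 (438, 226, 31, 28)
3497 [347. 225.] [83. 52.] 42 (304, 187, 88, 78)
4721 [285. 167.] [ 44. 127.] 58 (229, 121, 109, 97)
157 [636. 119.] [12. 23.] 41 (624, 106, 16, 24)
1634 [254. 125.] [59. 38.] 40 (220, 102, 69, 48)
452 [572.  82.] [21. 37.] 45 (553, 71, 41, 28)
1100 [213.  71.] [18. 90.] 59 (171, 46, 86, 52)
280 [51. 54.] [18. 30.] 66 (35, 40, 33, 25)
309 [38. 28.] [11. 32.] 63 (22, 18, 33, 22)
671 [606.  52.] [59. 47.] 60 (576, 15, 64, 53)
202 [118.  24.] [ 8. 32.] 68 (103, 15, 31, 19)
108 [62. 24.] [21. 10.] 35 (56, 15, 18, 17)
326 [176.   8.] [15. 43.] 90 (154, 0, 44, 16)
248 [111.   4.] [11. 33.] 69 (95, 0, 33, 15)
387 [28.  6.] [15. 34.] 67 (9, 0, 38, 19)
top [[19, 110, 185], [19, 110, 190], [18, 108, 219], [19, 105, 224], [11, 163, 153], [13, 159, 85]]
284 [205. 270.] [13. 30.] 83 (190, 263, 31, 14)
3492 [473. 231.] [51. 72.] 89 (437, 206, 74, 52)
328 [179. 207.] [33. 12.] 8 (163, 200, 34, 16)
3494 [596. 258.] [129.  32.] 81 (570, 193, 52, 130)
3644 [285. 205.] [73. 52.] 2 (248, 178, 75, 54)
3266 [378. 201.] [134.  27.] 90 (365, 134, 28, 135)
676 [283. 119.] [ 9. 86.] 11 (271, 77, 24, 85)
532 [231.   6.] [13. 92.] 90 (185, 0, 93, 14)
2096 [115.  12.] [ 24. 118.] 90 (56, 0, 119, 25)
```

View pics/scene_crop.png

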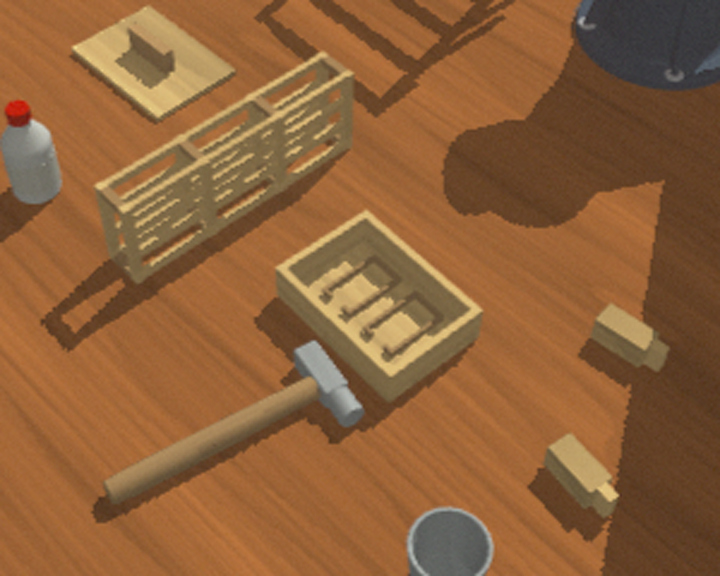

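View pics/top_crop.png

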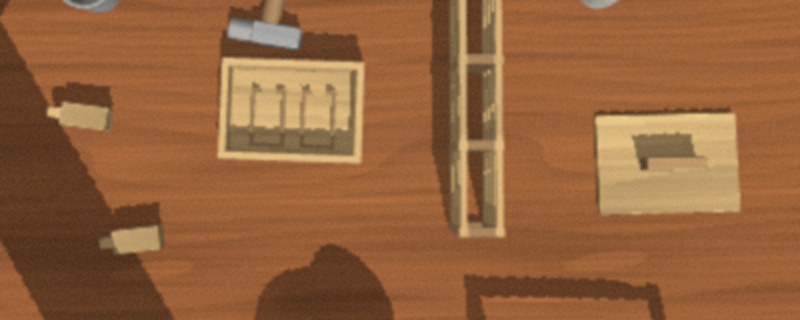

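The crops show the rib gates at the box's +x side, both blocks with tongues to +y, and the lid handle in the middle of the lid. Box rim corners in the top view are about (250,179), (321,181), (320,230) and (249,228). I'll do a coarse triangulation and check the wrist camera.

Run:
```python
from h import *
from rig import bot, imaging, order
S=cam('scene0.npz');T=cam('top0.npz')
s=lambda x,y:(190+x/2.4,100+y/2.4)
t=lambda x,y:(140+x/2,150+y/2)
P=dict(box_pp=(s(390,374),t(219,58)),box_mp=(s(482,314),t(218,158)),box_mm=(s(366,212),t(361,162)),box_pm=(s(276,270),t(364,63)),
 lid_pp=(s(159,118),t(597,115)),lid_mp=(s(235,70),t(598,213)),lid_mm=(s(148,7),t(740,211)),lid_pm=(s(72,48),t(738,112)),
 rack_m=(s(338,62),t(482,231)),)
for k,(a,b) in P.items():
    p,e=tri(S,a,T,b);print(k,p.round(4),round(e,4))
for n,u in dict(b1=(184.5,208.5),b1t=(164,206),b2=(209,269.5),b2t=(191,272)).items(): print(n,plane(T,u,.03).round(4))
print('glue cup hammer head',[plane(T,u,z).round(3) for u,z in(((451,134),.12),((184,141),.035),((257,166),.02),((290,168),.02))])
print('rack ends',[plane(T,u,.11).round(3) for u in((366,135),(391,135),(391,268),(369,268))])
c=imaging.capture("wrist");print(c['K'],c['mount']);cv2.imwrite('pics/w0.png',c['color'][...,::-1])
```

```text
box_pp [0.6283 0.1509 0.0489] 0.0034
box_mp [0.5086 0.1563 0.0365] 0.0005
box_mm [ 0.4994 -0.0137  0.0393] 0.0015
box_pm [ 0.6182 -0.0204  0.0383] 0.0006
lid_pp [ 0.5499 -0.3036  0.0061] 0.0045
lid_mp [ 0.4326 -0.3011  0.0093] 0.0012
lid_mm [ 0.4306 -0.4748  0.0029] 0.0001
lid_pm [ 0.5497 -0.4763  0.0047] 0.0046
rack_m [ 0.4189 -0.1432  0.1137] 0.0051
b1 [0.5615 0.3132 0.03  ]
b1t [0.5686 0.363  0.03  ]
b2 [0.4139 0.2545 0.03  ]
b2t [0.4088 0.2978 0.03  ]
glue cup hammer head [array([ 0.709, -0.31 ,  0.12 ]), array([0.726, 0.313, 0.035]), array([0.663, 0.138, 0.02 ]), array([0.656, 0.057, 0.02 ])]
rack ends [array([ 0.713, -0.121,  0.11 ]), array([ 0.712, -0.178,  0.11 ]), array([ 0.414, -0.167,  0.11 ]), array([ 0.415, -0.119,  0.11 ])]
[[309.70691629   0.         317.65385042]
 [  0.         309.70691629 198.31997344]
 [  0.           0.           1.        ]] [[-1.18386727e-04  9.64634111e-01  2.63592523e-01  7.09966417e-02]
 [ 9.99999983e-01  7.63244570e-05  1.69813430e-04  9.33735616e-04]
 [ 1.43689271e-04  2.63592538e-01 -9.64634103e-01 -1.61792177e-01]
 [ 0.00000000e+00  0.00000000e+00  0.00000000e+00  1.00000000e+00]]
```

View pics/w0.png

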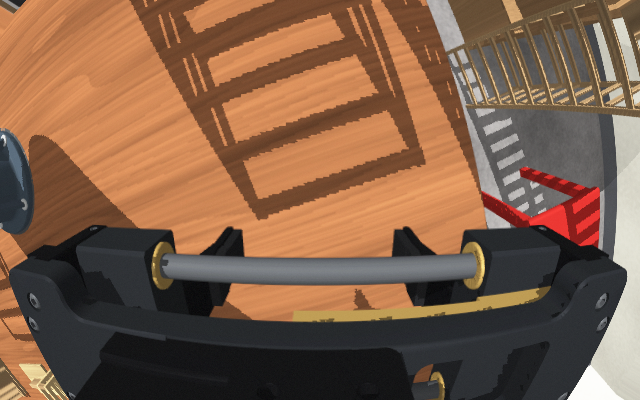

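The wrist view looks along tool +x (image up), and the fingers cover everything below row ~230. The coarse heights are plausible: rim ≈ 0.04, lid ≈ 0.006, rack ≈ 0.11. I'll move the camera over the blocks and box.

Add to h.py:
```python
from scipy.spatial.transform import Rotation as Ro
def delta(p,yaw):  # tool y yaw in degrees
    from rig import bot, imaging, order
    s=bot.read_state();R=np.array(s['tcp_rot']);a=np.radians(yaw)
    y=np.array([np.cos(a),np.sin(a),0]);z=np.array([0,0,-1.]);G=np.c_[np.cross(y,z),y,z]
    d=R.T@(np.array(p)-s['position']);r=Ro.from_matrix(R.T@G).as_rotvec(degrees=True)
    print('d',d.round(4),'r',r.round(2),'open',round(s['opening'],3),'steps',np.linalg.norm(d)/.05,np.linalg.norm(r)/8.59,'j',np.round(s['joint_positions'],1))
```

```bash
python3 -c "
from h import *
delta((.49,.37,.25),180)"
```

```text
d [-0.3398 -0.113  -0.0281] r [-5.0000e-02 -1.0000e-01 -1.0936e+02] open 1.005 steps 7.184169031964685 12.730570246546716 j [ 60.4  30.3  82.1  -0.   67.7 -10.2]
```

The rows are not in the units I measure in: shifts go in shares of 0.6 m and turns go in shares of 180 degrees. I convert before sending: -0.34 m is -0.5667, -0.113 m is -0.1883, -109.4 degrees is -0.6078.

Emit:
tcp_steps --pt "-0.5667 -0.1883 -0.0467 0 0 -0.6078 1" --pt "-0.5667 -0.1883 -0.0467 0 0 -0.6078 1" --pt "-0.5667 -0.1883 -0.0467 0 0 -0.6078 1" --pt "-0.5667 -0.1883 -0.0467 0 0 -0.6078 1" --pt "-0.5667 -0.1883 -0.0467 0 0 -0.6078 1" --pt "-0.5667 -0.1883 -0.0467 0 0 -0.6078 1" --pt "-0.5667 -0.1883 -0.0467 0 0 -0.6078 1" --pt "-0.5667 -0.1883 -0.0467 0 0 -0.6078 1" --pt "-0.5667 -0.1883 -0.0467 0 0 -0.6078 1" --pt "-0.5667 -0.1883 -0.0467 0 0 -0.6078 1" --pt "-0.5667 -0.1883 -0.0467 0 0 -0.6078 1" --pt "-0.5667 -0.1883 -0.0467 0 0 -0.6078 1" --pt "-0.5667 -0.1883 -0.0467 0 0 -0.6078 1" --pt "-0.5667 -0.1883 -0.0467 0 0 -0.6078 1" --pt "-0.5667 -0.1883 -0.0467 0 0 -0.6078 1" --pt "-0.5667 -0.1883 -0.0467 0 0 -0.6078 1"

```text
refused: motion[0]: [-0.5667, -0.1883, -0.0467, 0, 0, -0.6078, 1] is not of type 'object' (schema: type "object"). Nothing was moved.
```

Nothing moved. I misread the format; it is a list of objects with named fields. Resending.

Emit:
tcp_steps --motion '[{"dx": -0.5667,"dy": -0.1883,"dz": -0.0467,"rz": -0.6078,"finger_gap": 1},{"dx": -0.5667,"dy": -0.1883,"dz": -0.0467,"rz": -0.6078,"finger_gap": 1},{"dx": -0.5667,"dy": -0.1883,"dz": -0.0467,"rz": -0.6078,"finger_gap": 1},{"dx": -0.5667,"dy": -0.1883,"dz": -0.0467,"rz": -0.6078,"finger_gap": 1},{"dx": -0.5667,"dy": -0.1883,"dz": -0.0467,"rz": -0.6078,"finger_gap": 1},{"dx": -0.5667,"dy": -0.1883,"dz": -0.0467,"rz": -0.6078,"finger_gap": 1},{"dx": -0.5667,"dy": -0.1883,"dz": -0.0467,"rz": -0.6078,"finger_gap": 1},{"dx": -0.5667,"dy": -0.1883,"dz": -0.0467,"rz": -0.6078,"finger_gap": 1},{"dx": -0.5667,"dy": -0.1883,"dz": -0.0467,"rz": -0.6078,"finger_gap": 1},{"dx": -0.5667,"dy": -0.1883,"dz": -0.0467,"rz": -0.6078,"finger_gap": 1},{"dx": -0.5667,"dy": -0.1883,"dz": -0.0467,"rz": -0.6078,"finger_gap": 1},{"dx": -0.5667,"dy": -0.1883,"dz": -0.0467,"rz": -0.6078,"finger_gap": 1},{"dx": -0.5667,"dy": -0.1883,"dz": -0.0467,"rz": -0.6078,"finger_gap": 1},{"dx": -0.5667,"dy": -0.1883,"dz": -0.0467,"rz": -0.6078,"finger_gap": 1},{"dx": -0.5667,"dy": -0.1883,"dz": -0.0467,"rz": -0.6078,"finger_gap": 1},{"dx": -0.5667,"dy": -0.1883,"dz": -0.0467,"rz": -0.6078,"finger_gap": 1}]'

```text
time_s: 1.75
position: [0.4903, 0.3703, 0.2504]
tcp_rot: [[-0.001, -1.0, -0.0], [-1.0, 0.001, -0.0], [0.0, 0.0, -1.0]]
force: [0.0, -1.2, -0.4]
opening: 0.999
grasp_force: 0.0
```

Add to h.py:
```python
def wcap(tag):
    from rig import bot, imaging, order
    s=bot.read_state();c=imaging.capture('wrist')
    W=np.eye(4);W[:3,:3]=s['tcp_rot'];W[:3,3]=s['position']
    d=dict(color=c['color'],K=c['K'],pose=W@c['mount']);np.savez(tag+'.npz',**d)
    cv2.imwrite(f'pics/{tag}.png',c['color'][...,::-1]);return d
def wray(c,uv):
    K=c['K'];x=(uv[0]-K[0,2])/K[0,0];y=(uv[1]-K[1,2])/K[1,1];th=np.hypot(x,y);k=np.sin(th)/max(th,1e-9)
    return c['pose'][:3,3],c['pose'][:3,:3]@np.array([x*k,-y*k,-np.cos(th)])
def wplane(c,uv,z): o,d=wray(c,uv);return o+d*(z-o[2])/d[2]
def wtri(c1,u1,c2,u2):
    o1,d1=wray(c1,u1);o2,d2=wray(c2,u2)
    s=np.linalg.lstsq(np.c_[d1,-d2],o2-o1,rcond=None)[0]
    a,b=o1+d1*s[0],o2+d2*s[1];return (a+b)/2,np.linalg.norm(a-b)
```

```bash
python3 -c "
from h import *
wcap('w1')
delta((.49,.27,.25),180)"
```

```text
d [0.1004 0.0002 0.0005] r [ 0.01 -0.01 -0.05] open 1.0 steps 2.00763083343018 0.005560399369697464 j [  26.7   27.7   81.8    0.    70.4 -153.3]
```

View pics/w1.png

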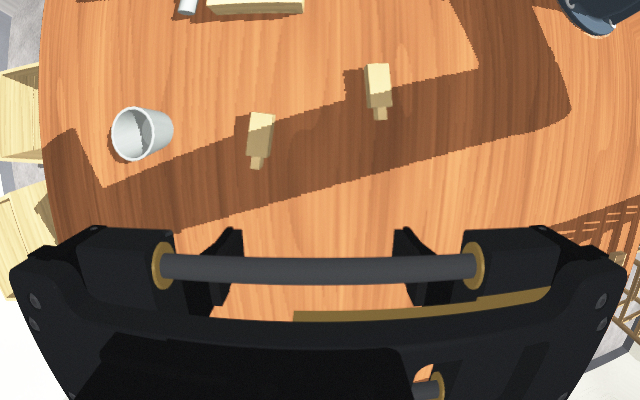

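Both blocks are clear: (261,135) and (380,90) with tongues toward image-bottom (+y). I'll take a second view of the blocks, then two of the box.

In the tool's units: 0.07 m is 0.1167, 0.06 m is 0.1.

Emit:
tcp_steps --motion '[{"dx": 0.0833,"dz": 0.05,"finger_gap": 1},{"dx": 0.1167,"dz": 0.1,"finger_gap": 1},{"dx": 0.1167,"dz": 0.1,"finger_gap": 1},{"dx": 0.1167,"dz": 0.1,"finger_gap": 1},{"dx": 0.1167,"dz": 0.1,"finger_gap": 1}]'

```text
time_s: 2.3
position: [0.4918, 0.3015, 0.1917]
tcp_rot: [[0.001, -1.0, 0.003], [-1.0, -0.001, 0.002], [-0.002, -0.003, -1.0]]
force: [0.1, 0.9, 0.1]
opening: 1.001
grasp_force: 0.0
```

```bash
python3 -c "
from h import *
wcap('w2')"
```

Emit:
tcp_steps --motion '[{"dx": 0.0833,"dy": -0.0667,"finger_gap": 1},{"dx": 0.1667,"dy": -0.1333,"finger_gap": 1},{"dx": 0.2,"dy": -0.1333,"finger_gap": 1},{"dx": 0.2,"dy": -0.1333,"finger_gap": 1},{"dx": 0.2,"dy": -0.1333,"finger_gap": 1},{"dx": 0.2,"dy": -0.1333,"finger_gap": 1}]'

```text
time_s: 2.95
position: [0.5612, 0.2122, 0.1875]
tcp_rot: [[-0.054, -0.998, 0.014], [-0.997, 0.053, -0.054], [0.053, -0.017, -0.998]]
force: [0.3, -0.7, 0.6]
opening: 1.001
grasp_force: 0.0
```

```bash
python3 -c "
from h import *
wcap('w3')"
```

Emit:
tcp_steps --motion '[{"dx": 0.0833,"finger_gap": 1},{"dx": 0.1333,"finger_gap": 1},{"dx": 0.1333,"finger_gap": 1},{"dx": 0.1333,"finger_gap": 1},{"dx": 0.1333,"finger_gap": 1}]'

```text
time_s: 3.5
position: [0.5527, 0.1561, 0.1875]
tcp_rot: [[-0.095, -0.995, 0.026], [-0.991, 0.092, -0.097], [0.094, -0.035, -0.995]]
force: [-0.5, -0.3, 0.2]
opening: 1.004
grasp_force: 0.0
```

```bash
python3 -c "
from h import *
wcap('w4')
a=[cv2.imread(f'pics/w{i}.png')[0:270] for i in (2,3,4)]
a=[cv2.resize(x[:,80:560],(400,225)) for x in a]
cv2.imwrite('pics/m1.png',np.vstack([np.hstack([a[0],a[1]]),np.hstack([a[2],a[2]*0])]))
for n in('w1','w2','w3','w4'):
    c=cam(n+'.npz')
    m=mask(c['color'],40,160,100);m[225:]=0
    cs,_=cv2.findContours(m,cv2.RETR_EXTERNAL,2)
    print(n,c['pose'][:3,3].round(3),[(cv2.boundingRect(k),cv2.contourArea(k)) for k in cs if cv2.contourArea(k)>200])
"
```

```text
w1 [0.492 0.299 0.412] [((306, 186, 30, 39), 737.5), ((339, 183, 10, 42), 245.0), ((0, 179, 54, 46), 1791.5), ((409, 156, 36, 69), 860.5), ((441, 146, 36, 79), 1687.0), ((468, 143, 22, 82), 523.5), ((535, 124, 26, 101), 720.0), ((597, 95, 14, 57), 257.5), ((555, 87, 21, 137), 324.5), ((172, 75, 13, 82), 332.5), ((364, 63, 29, 58), 1285.5), ((0, 62, 43, 102), 3684.5), ((207, 44, 10, 99), 258.5), ((221, 29, 21, 109), 708.0), ((287, 28, 37, 87), 1454.0), ((189, 24, 18, 125), 621.0), ((242, 21, 34, 149), 1827.5), ((266, 20, 13, 63), 289.5), ((454, 18, 22, 55), 583.0), ((333, 0, 8, 102), 383.5), ((206, 0, 99, 16), 1007.5), ((88, 0, 24, 187), 2093.5)]
w2 [0.493 0.23  0.353] [((461, 205, 17, 20), 218.5), ((239, 170, 33, 55), 1429.5), ((372, 117, 33, 68), 1722.0), ((295, 104, 10, 62), 264.0), ((0, 88, 26, 106), 1896.5), ((71, 32, 18, 159), 825.5), ((48, 3, 117, 26), 1894.0), ((187, 0, 120, 54), 1050.5), ((187, 0, 110, 42), 3755.5)]
w3 [0.556 0.149 0.353] [((429, 195, 32, 30), 780.0), ((2, 142, 54, 83), 3402.0), ((76, 78, 138, 25), 2514.0), ((249, 0, 122, 139), 16352.5)]
w4 [0.543 0.101 0.355] [((9, 178, 48, 47), 1711.5), ((79, 135, 133, 27), 2422.5), ((243, 34, 123, 168), 19131.5)]
```

View pics/m1.png

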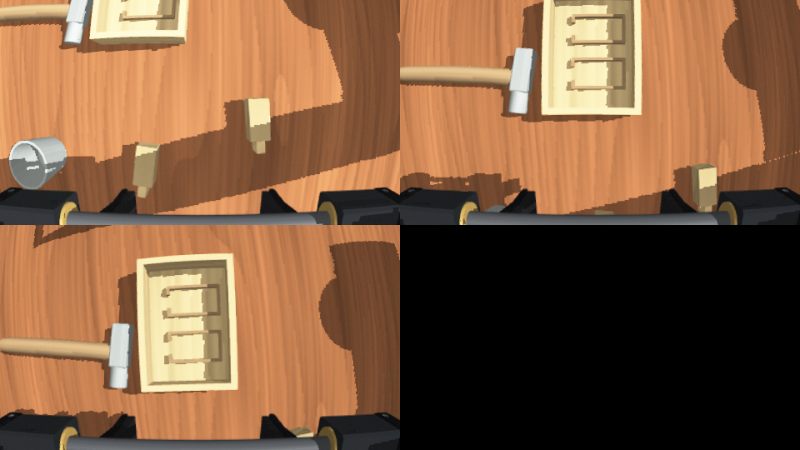

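The box is fully seen in w4. Joint 6 hit its limit there, so the tool tilted, but the pose was measured. I'll measure the rim from contours and zoom in on the blocks.

```bash
python3 -c "
from h import *
R={}
for n in('w3','w4'):
    c=cam(n+'.npz');m=mask(c['color'],40,160,100);m[225:]=0
    cs,_=cv2.findContours(m,cv2.RETR_EXTERNAL,cv2.CHAIN_APPROX_NONE);k=max(cs,key=cv2.contourArea).reshape(-1,2).astype(float)
    R[n]=(c,k)
    P=np.array([wplane(c,u,.044)[:2] for u in k]);r=cv2.minAreaRect((P*1000).astype(np.float32))
    print(n,np.round(r[0],1),np.round(r[1],1),round(r[2],2))
    b=cv2.boxPoints(r)/1000
    px=[k[np.argmin(np.linalg.norm(P-q,axis=1))] for q in b];print(b.round(3).tolist(),px)
    R[n]+=(b,px)
for i in range(4):
    j=np.argmin(np.linalg.norm(R['w4'][2]-R['w3'][2][i],axis=1))
    p,e=wtri(R['w3'][0],R['w3'][3][i],R['w4'][0],R['w4'][3][j]);print(p.round(4),round(e,4))
o=[]
for n,x,y in(('w1',225,100),('w2',218,165),('w1',345,55),('w2',355,110)):
    im=cv2.imread(f'pics/{n}.png')[y:y+75,x:x+66];o.append(cv2.resize(im,(396,450),interpolation=cv2.INTER_CUBIC)[:300 if 0 else 450])
o=[cv2.resize(i,(264,300)) for i in o]
cv2.imwrite('pics/bl.png',np.vstack([np.hstack(o[:2]),np.hstack(o[2:])]))
"
```

```text
w3 [566.2  79.7] [149.3 121.6] 86.73
[[0.5009999871253967, 0.008999999612569809], [0.6230000257492065, 0.0020000000949949026], [0.6309999823570251, 0.1509999930858612], [0.5099999904632568, 0.15800000727176666]] [array([368.,   0.]), array([252.,   0.]), array([250., 137.]), array([369., 137.])]
w4 [565.6  68.7] [171.6 121.7] 86.76
[[0.5, -0.014000000432133675], [0.621999979019165, -0.019999999552965164], [0.6309999823570251, 0.1509999930858612], [0.5099999904632568, 0.15800000727176666]] [array([359.,  34.]), array([244.,  41.]), array([249., 200.]), array([365., 197.])]
[ 0.4662 -0.0931 -0.182 ] 0.0082
[ 0.6671 -0.095  -0.1553] 0.0054
[0.63   0.1496 0.0451] 0.0006
[0.5108 0.1564 0.0466] 0.0004
```

View pics/bl.png

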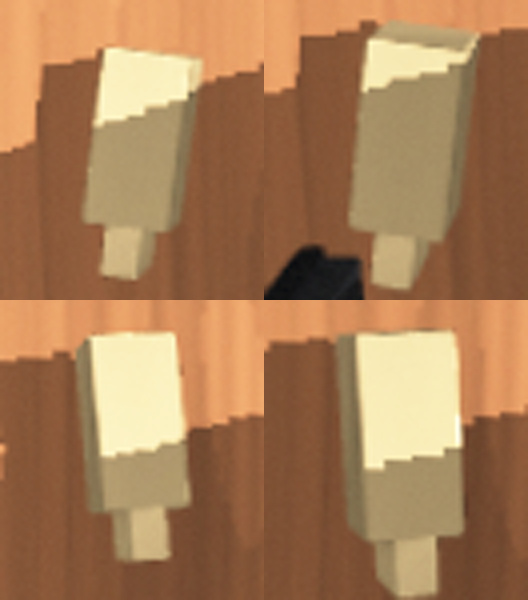

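The zooms show the top-face corners of both blocks cleanly, so I'll triangulate them.

```bash
python3 -c "
from h import *
A,B=cam('w1.npz'),cam('w2.npz')
q=lambda o,p:np.array(o)+np.array(p)/4-.375
C={'b1':[((225,100),[(105,48),(190,60),(172,230),(84,220)]),((218,165),[(106,40),(201,57),(177,240),(85,228)])],
'b2':[((345,55),[(90,38),(175,34),(189,205),(101,209)]),((355,110),[(92,34),(194,33),(199,235),(101,240)])]}
for n,((oa,pa),(ob,pb)) in C.items():
    t=[wtri(A,q(oa,a),B,q(ob,b)) for a,b in zip(pa,pb)]
    for p,e in t: print(n,p.round(4),round(e,4))
    for c,o,pp in((A,oa,pa),(B,ob,pb)):
        P=np.array([wplane(c,q(o,p),.03)[:2] for p in pp]);ax=(P[2]+P[3]-P[0]-P[1])/2
        print(n,'ctr',P.mean(0).round(4),'L',np.linalg.norm(ax).round(4),'W',np.linalg.norm((P[1]+P[2]-P[0]-P[3])/2).round(4),'yaw',np.degrees(np.arctan2(ax[1],ax[0])).round(2))
"
```

```text
b1 [0.5735 0.2921 0.0301] 0.0007
b1 [0.5469 0.2967 0.0316] 0.0002
b1 [0.5552 0.3496 0.0298] 0.0022
b1 [0.5823 0.3458 0.0312] 0.0005
b1 ctr [0.5644 0.3211] L 0.054 W 0.0278 yaw 81.9
b1 ctr [0.5648 0.3212] L 0.0541 W 0.0267 yaw 79.98
b2 [0.4293 0.2318 0.0214] 0.0001
b2 [0.4036 0.2304 0.0302] 0.0008
b2 [0.3996 0.2847 0.031 ] 0.0001
b2 [0.4268 0.2869 0.029 ] 0.0005
b2 ctr [0.4153 0.2589] L 0.0541 W 0.0274 yaw 94.37
b2 ctr [0.415  0.2584] L 0.0549 W 0.0276 yaw 94.1
```

Block 1 is at (0.5646, 0.3212), yaw 81°. Block 2 is at (0.4150, 0.2587), yaw 94.2°. The box is at (0.5656, 0.0687), yaw −3.25°. The sizes and heights (30 and 45 mm) check out. Block 1 first.

```bash
python3 -c "
from h import *
delta((.5646,.3212,.08),171)"
```

```text
d [-0.1748  0.0071  0.0913] r [-2.17 -5.32  3.63] open 1.006 steps 3.947178564796178 0.7909711900111165 j [   7.7   29.    91.5   -6.7   59.  -163.5]
```

In the tool's units: -0.175 m is -0.2917, -0.1 m is -0.1667, -5.3 degrees is -0.0294.

Emit:
tcp_steps --motion '[{"dx": -0.0833,"rx": -0.0122,"ry": -0.0294,"rz": 0.02,"finger_gap": 1},{"dx": -0.1667,"dz": 0.0833,"rx": -0.0122,"ry": -0.0294,"rz": 0.02,"finger_gap": 1},{"dx": -0.2917,"dy": 0.0117,"dz": 0.15,"rx": -0.0122,"ry": -0.0294,"rz": 0.02,"finger_gap": 1},{"dx": -0.2917,"dy": 0.0117,"dz": 0.15,"rx": -0.0122,"ry": -0.0294,"rz": 0.02,"finger_gap": 1},{"dx": -0.2917,"dy": 0.0117,"dz": 0.15,"rx": -0.0122,"ry": -0.0294,"rz": 0.02,"finger_gap": 1},{"dx": -0.2917,"dy": 0.0117,"dz": 0.15,"rx": -0.0122,"ry": -0.0294,"rz": 0.02,"finger_gap": 1},{"dx": -0.2917,"dy": 0.0117,"dz": 0.15,"rx": -0.0122,"ry": -0.0294,"rz": 0.02,"finger_gap": 1}]'

```text
time_s: 4.25
position: [0.5649, 0.3205, 0.0817]
tcp_rot: [[-0.156, -0.988, -0.0], [-0.988, 0.156, -0.001], [0.001, -0.0, -1.0]]
force: [-0.4, -0.1, 0.4]
opening: 0.999
grasp_force: 0.0
```

```bash
python3 -c "
from h import *
delta((.5646,.3212,.08),171)"
```

```text
d [-0.0007  0.0004  0.0017] r [-0.   -0.06  0.01] open 0.999 steps 0.03711308685314853 0.006646599164248902 j [ 1.970e+01  4.190e+01  8.450e+01 -1.000e-01  5.360e+01 -1.512e+02]
```

In the tool's units: 0.0697 m is 0.1162, 0.04 m is 0.0667.

Emit:
tcp_steps --motion '[{"dx": -0.0012,"dy": 0.0007,"dz": 0.0667,"finger_gap": 1},{"dx": -0.0012,"dy": 0.0007,"dz": 0.1162,"finger_gap": 1},{"dx": -0.0012,"dy": 0.0007,"dz": 0.1162,"finger_gap": 1},{"dx": -0.0012,"dy": 0.0007,"dz": 0.1162,"finger_gap": 1},{"dx": -0.0012,"dy": 0.0007,"dz": 0.1162,"finger_gap": 0},{"dx": -0.0012,"dy": 0.0007,"dz": 0.1162,"finger_gap": 0},{"dx": -0.0012,"dy": 0.0007,"dz": 0.1162,"finger_gap": 0},{"dx": -0.0012,"dy": 0.0007,"dz": 0.1162,"finger_gap": 0},{"dx": -0.0012,"dy": 0.0007,"dz": 0.1162,"finger_gap": 0},{"dx": -0.0012,"dy": 0.0007,"dz": 0.1162,"finger_gap": 0},{"dx": -0.0012,"dy": 0.0007,"dz": 0.1162,"finger_gap": 0},{"dx": -0.0012,"dy": 0.0007,"dz": 0.1162,"finger_gap": 0}]'

```text
time_s: 5.45
position: [0.564, 0.3213, 0.0112]
tcp_rot: [[-0.157, -0.988, -0.001], [-0.988, 0.157, -0.001], [0.001, 0.001, -1.0]]
force: [-0.1, 0.8, -0.3]
opening: 0.355
grasp_force: 0.0
```

```bash
python3 -c "
from h import *
s=np.array([.5656,.0687]);a=np.radians(-3.25);y=np.array([-np.sin(a),np.cos(a)])
print(s+.031*y,s-.031*y)"
```

```text
[0.56735748 0.09965014] [0.56384252 0.03774986]
```

In the tool's units: -0.08 m is -0.1333, -0.04 m is -0.0667.

Emit:
tcp_steps --motion '[{"finger_gap": 0},{"finger_gap": 0},{"finger_gap": 0},{"dz": -0.0667,"finger_gap": 0},{"dz": -0.1333,"finger_gap": 0},{"dz": -0.1333,"finger_gap": 0},{"dz": -0.1333,"finger_gap": 0}]'

```text
time_s: 6.15
position: [0.5648, 0.3216, 0.0925]
tcp_rot: [[-0.157, -0.988, 0.001], [-0.988, 0.157, -0.0], [-0.0, -0.001, -1.0]]
force: [-0.3, -0.0, -1.0]
opening: 0.318
grasp_force: 30.0
```

```bash
python3 -c "
from h import *
delta((.5638,.0377,.09),86.75)"
```

```text
d [ 0.2806 -0.0435  0.0026] r [-5.000e-02  5.000e-02  8.424e+01] open 0.318 steps 5.679075503349957 9.806557291647467 j [  19.8   41.1   84.2   -0.    54.6 -151.1]
```

In the tool's units: 0.2806 m is 0.4677, 0.25 m is 0.4167, 84.24 degrees is 0.468.

Emit:
tcp_steps --motion '[{"dx": 0.0833,"rz": 0.0444,"finger_gap": 0},{"dx": 0.1667,"rz": 0.0944,"finger_gap": 0},{"dx": 0.25,"dy": -0.0333,"rz": 0.1389,"finger_gap": 0},{"dx": 0.3333,"dy": -0.0667,"rz": 0.1889,"finger_gap": 0},{"dx": 0.4167,"dy": -0.0725,"rz": 0.2333,"finger_gap": 0},{"dx": 0.4677,"dy": -0.0725,"rz": 0.2833,"finger_gap": 0},{"dx": 0.4677,"dy": -0.0725,"rz": 0.3278,"finger_gap": 0},{"dx": 0.4677,"dy": -0.0725,"rz": 0.3778,"finger_gap": 0},{"dx": 0.4677,"dy": -0.0725,"rz": 0.4222,"finger_gap": 0},{"dx": 0.4677,"dy": -0.0725,"rz": 0.468,"finger_gap": 0},{"dx": 0.4677,"dy": -0.0725,"rz": 0.468,"finger_gap": 0},{"dx": 0.4677,"dy": -0.0725,"rz": 0.468,"finger_gap": 0},{"dx": 0.4677,"dy": -0.0725,"rz": 0.468,"finger_gap": 0},{"dx": 0.4677,"dy": -0.0725,"rz": 0.468,"finger_gap": 0}]'

```text
time_s: 7.55
position: [0.563, 0.0376, 0.0913]
tcp_rot: [[-0.998, 0.055, -0.002], [0.055, 0.998, -0.001], [0.002, -0.001, -1.0]]
force: [-1.1, 0.6, -0.5]
opening: 0.319
grasp_force: 30.0
```

```bash
python3 -c "
from h import *
delta((.5638,.0377,.021),86.75)
c=wcap('w5')
c=cam('top0.npz')
from rig import bot, imaging, order
t=imaging.capture('top');np.savez('top1.npz',**t);cv2.imwrite('pics/t1.png',np.hstack([cv2.resize(cv2.imread('pics/w5.png'),(400,250)),cv2.resize(t['color'][150:250,220:380,::-1],(400,250))]))"
```

```text
d [-0.001   0.0002  0.0703] r [-0.06 -0.1   0.08] open 0.319 steps 1.406349687610608 0.01597260624986361 j [ -7.5  36.2  97.2  -0.1  46.7 -94.3]
```

In the tool's units: 0.0703 m is 0.1172, 0.067 m is 0.1117, -0.1 degrees is -0.0006.

Emit:
tcp_steps --motion '[{"dx": -0.0017,"dy": 0.0003,"dz": 0.0333,"ry": -0.0006,"finger_gap": 0},{"dx": -0.0017,"dy": 0.0003,"dz": 0.0667,"ry": -0.0006,"finger_gap": 0},{"dx": -0.0017,"dy": 0.0003,"dz": 0.0833,"ry": -0.0006,"finger_gap": 0},{"dx": -0.0017,"dy": 0.0003,"dz": 0.0967,"ry": -0.0006,"finger_gap": 0},{"dx": -0.0017,"dy": 0.0003,"dz": 0.105,"ry": -0.0006,"finger_gap": 0},{"dx": -0.0017,"dy": 0.0003,"dz": 0.1117,"ry": -0.0006,"finger_gap": 0},{"dx": -0.0017,"dy": 0.0003,"dz": 0.1172,"ry": -0.0006,"finger_gap": 0},{"dx": -0.0017,"dy": 0.0003,"dz": 0.1172,"ry": -0.0006,"finger_gap": 0},{"dx": -0.0017,"dy": 0.0003,"dz": 0.1172,"ry": -0.0006,"finger_gap": 0}]'

```text
time_s: 8.55
position: [0.563, 0.0376, 0.0231]
tcp_rot: [[-0.998, 0.056, -0.001], [0.056, 0.998, -0.001], [0.001, -0.001, -1.0]]
force: [-4.6, -0.6, 10.9]
opening: 0.323
grasp_force: 30.0
```

Contact is about 4 mm early and pushes toward −x, so the block looks too far toward +x. I'll ease up, shift 2.5 mm toward −x and try again.

In the tool's units: -0.008 m is -0.0133, -0.006 m is -0.01.

Emit:
tcp_steps --motion '[{"dz": -0.01,"finger_gap": 0},{"dz": -0.0133,"finger_gap": 0},{"dx": 0.0042,"dz": -0.0133,"finger_gap": 0},{"dx": 0.0042,"dz": -0.0133,"finger_gap": 0}]'

```text
time_s: 8.95
position: [0.5612, 0.0378, 0.0293]
tcp_rot: [[-0.998, 0.057, 0.0], [0.057, 0.998, -0.001], [-0.0, -0.001, -1.0]]
force: [-0.1, 0.1, -1.8]
opening: 0.32
grasp_force: 30.0
```

Emit:
tcp_steps --motion '[{"dz": 0.005,"finger_gap": 0},{"dz": 0.01,"finger_gap": 0},{"dz": 0.0133,"finger_gap": 0},{"dz": 0.0133,"finger_gap": 0},{"dz": 0.0133,"finger_gap": 0}]'

```text
time_s: 9.45
position: [0.5613, 0.0377, 0.0221]
tcp_rot: [[-0.998, 0.057, 0.0], [0.057, 0.998, -0.001], [-0.0, -0.001, -1.0]]
force: [-3.6, 0.4, 9.3]
opening: 0.319
grasp_force: 30.0
```

In the tool's units: -0.04 m is -0.0667.

Emit:
tcp_steps --motion '[{"dz": -0.0667,"finger_gap": 0},{"dz": -0.0667,"finger_gap": 0},{"dz": -0.0667,"finger_gap": 0},{"dz": -0.0667,"finger_gap": 0}]'

```text
time_s: 9.85
position: [0.5609, 0.0378, 0.0605]
tcp_rot: [[-0.998, 0.057, -0.001], [0.057, 0.998, -0.001], [0.001, -0.001, -1.0]]
force: [0.0, 0.5, -0.9]
opening: 0.317
grasp_force: 30.0
```

```bash
python3 -c "
from h import *
from rig import bot, imaging, order
w=wcap('w6')['color'];s=imaging.capture('scene');t=imaging.capture('top');np.savez('s2.npz',**s);np.savez('t2.npz',**t)
w5=cv2.imread('pics/w5.png')[...,::-1]
o=[cv2.resize(s['color'][175:265,300:420],(400,300),interpolation=2),cv2.resize(t['color'][165:255,230:350],(400,300),interpolation=2),cv2.resize(w[130:310,200:440],(400,300),interpolation=2),cv2.resize(w5[0:300,120:520],(400,300))]
cv2.imwrite('pics/c6.png',np.vstack([np.hstack(o[:2]),np.hstack(o[2:])])[...,::-1])"
```

```text
(no output)
```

View pics/c6.png

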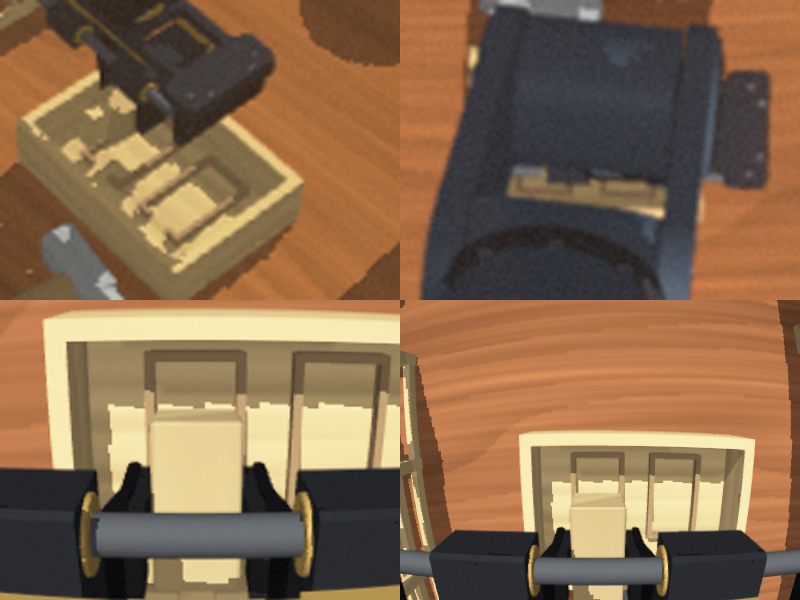

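```bash
python3 -c "
from h import *
c=cam('w6.npz');q=lambda x,y:(200+x/1.6667-.3,130+(y-300)/1.6667-.3)
a=np.radians(-3.25);R=np.array([[np.cos(a),np.sin(a)],[-np.sin(a),np.cos(a)]]);o=np.array([.5656,.0687])
b=lambda u,z:(R@(wplane(c,q(*u),z)[:2]-o)*1000).round(1)
for n,u,z in(('blk back top L',(150,422),.079),('blk back top R',(240,422),.079),('blk back bot L',(160,409),.049),('bot R',(243,411),.049),('rib1 end outer',(195,351),.016),('rib1 end inner',(195,361),.016),('rib1 L out',(145,370),.016),('rib1 L in',(154,370),.016),('rib1 R in',(237,370),.016),('rib1 R out',(245,370),.016),('rib2 L out',(293,370),.016),('rib2 R out',(389,370),.016),('rim in L',(67,342),.044),('rim out L',(44,320),.044),('rim2',(300,313),.044)):
    print(n,b(u,z))
print(R@((.5609-.5656),(.0378-.0687)))
"
```

```text
blk back top L [-32.3 -44. ]
blk back top R [-32.3 -17.9]
blk back bot L [-28.3 -43.3]
bot R [-27.6 -14.4]
rib1 end outer [-43.9 -31.2]
rib1 end inner [-39.8 -31.2]
rib1 L out [-36.1 -51.6]
rib1 L in [-36.1 -47.9]
rib1 R in [-36.1 -14.1]
rib1 R out [-36.1 -10.9]
rib2 L out [-36.3   9. ]
rib2 R out [-37.   51.2]
rim in L [-51.6 -76.5]
rim out L [-59.8 -84.7]
rim2 [-61.7   5.5]
[-0.00294063 -0.03111676]
```

The closed-end rib is at box x ≈ −40, so the pocket centre sits about 8 mm behind the box centre. The block had ridden up on the end rib and pitched slightly. I'll check that offset in w4.

```bash
python3 -c "
from h import *
c=cam('w4.npz')
a=np.radians(-3.25);R=np.array([[np.cos(a),np.sin(a)],[-np.sin(a),np.cos(a)]]);o=np.array([.5656,.0687])
for u,v in((162,291),(169,291),(219,289),(163,314),(219,340),(164,362)):
    print((R@(wplane(c,(80+u/.8333,(v-225)/.8333),.016)[:2]-o)*1000).round(1))
im=c['color'];h=cv2.cvtColor(im,cv2.COLOR_RGB2HSV)
# rib end (closed) and front profile across pocket side-rib row: print V along a row
print(o+R.T@[-.0083,-.031],o+R.T@[-.0083,.031])
from h import delta
p=o+R.T@[-.0083,-.031];delta((*p,.04),86.75)
"
```

```text
[ 32.5 -45.3]
[ 23.1 -44.6]
[-42.9 -44.3]
[ 32.1 -13.8]
[-40.3  23.9]
[33.3 50.3]
[0.55555587 0.03822041] [0.55907083 0.10012069]
d [0.0052 0.0001 0.0203] r [-0.05 -0.09 -0.  ] open 0.32 steps 0.4184558318596231 0.0116850883387613 j [ -7.5  39.   98.4  -0.1  42.7 -94.2]
```

The rows are not in the units I measure in: shifts go in shares of 0.6 m and turns go in shares of 180 degrees. I convert before sending: 0.039 m is 0.065, 0.037 m is 0.0617.

Emit:
tcp_steps --motion '[{"dx": 0.0087,"finger_gap": 0},{"dx": 0.0087,"dz": 0.0333,"finger_gap": 0},{"dx": 0.0087,"dz": 0.05,"finger_gap": 0},{"dx": 0.0087,"dz": 0.0583,"finger_gap": 0},{"dx": 0.0087,"dz": 0.0617,"finger_gap": 0},{"dx": 0.0087,"dz": 0.065,"finger_gap": 0},{"dx": 0.0087,"dz": 0.065,"finger_gap": 0},{"dx": 0.0087,"dz": 0.065,"finger_gap": 0}]'

```text
time_s: 10.8
position: [0.5567, 0.038, 0.0227]
tcp_rot: [[-0.998, 0.057, 0.001], [0.057, 0.998, -0.001], [-0.001, -0.001, -1.0]]
force: [-0.4, -0.3, -0.7]
opening: 0.316
grasp_force: 30.0
```

In the tool's units: 0.004 m is 0.0067, 0.003 m is 0.005.

Emit:
tcp_steps --motion '[{"dx": 0.0017,"dz": 0.0025,"finger_gap": 0},{"dx": 0.0017,"dz": 0.005,"finger_gap": 0},{"dx": 0.0017,"dz": 0.0067,"finger_gap": 0},{"dx": 0.0017,"dz": 0.0067,"finger_gap": 0}]'

```text
time_s: 11.2
position: [0.5566, 0.0379, 0.0201]
tcp_rot: [[-0.998, 0.057, 0.003], [0.057, 0.998, -0.001], [-0.003, -0.001, -1.0]]
force: [-0.1, 0.5, 10.2]
opening: 0.318
grasp_force: 30.0
```

In the tool's units: -0.09 m is -0.15, -0.04 m is -0.0667.

Emit:
tcp_steps --motion '[{"dz": -0.0017,"finger_gap": 0.5},{"dz": -0.0017,"finger_gap": 0.5},{"dz": -0.0017,"finger_gap": 0.5},{"dz": -0.0017,"finger_gap": 0.5},{"dz": -0.0667,"finger_gap": 0.5},{"dz": -0.15,"finger_gap": 0.5},{"dz": -0.15,"finger_gap": 0.5},{"dz": -0.15,"finger_gap": 0.5}]'

```text
time_s: 12.0
position: [0.5561, 0.0381, 0.1094]
tcp_rot: [[-0.998, 0.057, 0.003], [0.057, 0.998, -0.001], [-0.003, -0.001, -1.0]]
force: [0.5, 0.8, -0.8]
opening: 0.497
grasp_force: 0.0
```

```bash
python3 -c "
from h import *
wcap('w7')
delta((.415,.2587,.1),184.2-180)
delta((.415,.2587,.1),184.2)"
```

```text
d [0.1523 0.2123 0.0079] r [-3.000e-02  6.000e-02  8.255e+01] open 0.501 steps 5.2267569908266625 9.609742882982058 j [ -7.5  34.2  97.8  -0.1  48.  -94.2]
d [0.1523 0.2123 0.0079] r [-6.000e-02 -4.000e-02 -9.745e+01] open 0.501 steps 5.2267569908266625 11.344859429473122 j [ -7.5  34.2  97.8  -0.1  48.  -94.2]
```

In the tool's units: 0.2123 m is 0.3538, 0.16 m is 0.2667, 82.55 degrees is 0.4586.

Emit:
tcp_steps --motion '[{"dx": 0.05,"dy": 0.0667,"rz": 0.0444,"finger_gap": 1},{"dx": 0.1,"dy": 0.1333,"rz": 0.0944,"finger_gap": 1},{"dx": 0.15,"dy": 0.2,"rz": 0.1389,"finger_gap": 1},{"dx": 0.2,"dy": 0.2667,"rz": 0.1889,"finger_gap": 1},{"dx": 0.2538,"dy": 0.3538,"rz": 0.2333,"finger_gap": 1},{"dx": 0.2538,"dy": 0.3538,"dz": 0.0133,"rz": 0.2833,"finger_gap": 1},{"dx": 0.2538,"dy": 0.3538,"dz": 0.0133,"rz": 0.3278,"finger_gap": 1},{"dx": 0.2538,"dy": 0.3538,"dz": 0.0133,"rz": 0.3778,"finger_gap": 1},{"dx": 0.2538,"dy": 0.3538,"dz": 0.0133,"rz": 0.4222,"finger_gap": 1},{"dx": 0.2538,"dy": 0.3538,"dz": 0.0133,"rz": 0.4586,"finger_gap": 1},{"dx": 0.2538,"dy": 0.3538,"dz": 0.0133,"rz": 0.4586,"finger_gap": 1},{"dx": 0.2538,"dy": 0.3538,"dz": 0.0133,"rz": 0.4586,"finger_gap": 1},{"dx": 0.2538,"dy": 0.3538,"dz": 0.0133,"rz": 0.4586,"finger_gap": 1}]'

```text
time_s: 13.35
position: [0.4149, 0.2585, 0.0993]
tcp_rot: [[-0.075, 0.997, -0.001], [0.997, 0.075, -0.002], [-0.002, -0.001, -1.0]]
force: [-0.3, 0.2, -0.3]
opening: 0.995
grasp_force: 0.0
```

```bash
python3 -c "
from h import *
delta((.415,.2587,.012),4.2)"
```

```text
d [0.0003 0.0002 0.0873] r [-0.06  0.09  0.11] open 0.995 steps 1.7466045041461011 0.018009963331468648 j [ 1.880e+01  3.150e+01  1.077e+02 -1.000e-01  4.090e+01  1.460e+01]
```

In the tool's units: 0.0873 m is 0.1455, 0.045 m is 0.075.

Emit:
tcp_steps --motion '[{"dz": 0.075,"finger_gap": 1},{"dz": 0.1455,"finger_gap": 1},{"dz": 0.1455,"finger_gap": 1},{"dz": 0.1455,"finger_gap": 1},{"dz": 0.1455,"finger_gap": 0},{"dz": 0.1455,"finger_gap": 0},{"dz": 0.1455,"finger_gap": 0},{"dz": 0.1455,"finger_gap": 0},{"dz": 0.1455,"finger_gap": 0},{"dz": 0.1455,"finger_gap": 0},{"dz": 0.1455,"finger_gap": 0},{"dz": 0.1455,"finger_gap": 0},{"dz": 0.1455,"finger_gap": 0},{"dz": 0.1455,"finger_gap": 0},{"dz": 0.1455,"finger_gap": 0},{"dz": 0.1455,"finger_gap": 0}]'

```text
time_s: 14.95
position: [0.4152, 0.2586, 0.0126]
tcp_rot: [[-0.073, 0.997, 0.0], [0.997, 0.073, -0.001], [-0.001, 0.0, -1.0]]
force: [-0.9, -0.8, 0.4]
opening: 0.321
grasp_force: 29.9
```

Emit:
tcp_steps --motion '[{"dz": -0.0667,"finger_gap": 0},{"dz": -0.1333,"finger_gap": 0},{"dz": -0.1333,"finger_gap": 0},{"dz": -0.1333,"finger_gap": 0}]'

```text
time_s: 15.35
position: [0.4159, 0.2589, 0.0934]
tcp_rot: [[-0.073, 0.997, 0.003], [0.997, 0.073, -0.0], [-0.001, 0.003, -1.0]]
force: [-0.5, -0.2, 0.1]
opening: 0.317
grasp_force: 29.9
```

```bash
python3 -c "
from h import *
delta((.5591,.1001,.09),86.75-180)"
```

```text
d [-0.1689  0.1311  0.0039] r [ 0.15 -0.12 97.45] open 0.317 steps 4.276860837116575 11.34492995117216 j [ 1.89e+01  3.21e+01  1.08e+02 -1.00e-01  3.98e+01  1.47e+01]
```

In the tool's units: -0.1689 m is -0.2815, -0.135 m is -0.225, 97.45 degrees is 0.5414.

Emit:
tcp_steps --motion '[{"dx": -0.05,"dy": 0.0333,"rz": 0.0444,"finger_gap": 0},{"dx": -0.1,"dy": 0.075,"rz": 0.0944,"finger_gap": 0},{"dx": -0.1667,"dy": 0.125,"rz": 0.1389,"finger_gap": 0},{"dx": -0.225,"dy": 0.175,"rz": 0.1889,"finger_gap": 0},{"dx": -0.2815,"dy": 0.2185,"rz": 0.2333,"finger_gap": 0},{"dx": -0.2815,"dy": 0.2185,"rz": 0.2833,"finger_gap": 0},{"dx": -0.2815,"dy": 0.2185,"rz": 0.3278,"finger_gap": 0},{"dx": -0.2815,"dy": 0.2185,"rz": 0.3778,"finger_gap": 0},{"dx": -0.2815,"dy": 0.2185,"rz": 0.4222,"finger_gap": 0},{"dx": -0.2815,"dy": 0.2185,"rz": 0.4722,"finger_gap": 0},{"dx": -0.2815,"dy": 0.2185,"rz": 0.5167,"finger_gap": 0},{"dx": -0.2815,"dy": 0.2185,"rz": 0.5414,"finger_gap": 0},{"dx": -0.2815,"dy": 0.2185,"rz": 0.5414,"finger_gap": 0},{"dx": -0.2815,"dy": 0.2185,"rz": 0.5414,"finger_gap": 0},{"dx": -0.2815,"dy": 0.2185,"rz": 0.5414,"finger_gap": 0}]'

```text
time_s: 16.85
position: [0.558, 0.0999, 0.0922]
tcp_rot: [[0.998, -0.056, -0.001], [-0.056, -0.998, -0.001], [-0.001, 0.001, -1.0]]
force: [-0.0, -0.5, -0.5]
opening: 0.317
grasp_force: 29.9
```

```bash
python3 -c "
from h import *
delta((.5591,.1001,.0205),86.75-180)
w=wcap('w8')"
```

```text
d [ 0.0012 -0.0004  0.0717] r [0.06 0.05 0.06] open 0.317 steps 1.434044062909033 0.011391319671708927 j [-1.1 36.3 96.8 -0.1 47.  92.1]
```

In the tool's units: 0.07 m is 0.1167, 0.069 m is 0.115.

Emit:
tcp_steps --motion '[{"dx": 0.0015,"dy": -0.0007,"dz": 0.0333,"finger_gap": 0},{"dx": 0.0015,"dy": -0.0007,"dz": 0.0667,"finger_gap": 0},{"dx": 0.0015,"dy": -0.0007,"dz": 0.0917,"finger_gap": 0},{"dx": 0.0015,"dy": -0.0007,"dz": 0.105,"finger_gap": 0},{"dx": 0.0015,"dy": -0.0007,"dz": 0.1117,"finger_gap": 0},{"dx": 0.0015,"dy": -0.0007,"dz": 0.115,"finger_gap": 0},{"dx": 0.0015,"dy": -0.0007,"dz": 0.1167,"finger_gap": 0},{"dx": 0.0015,"dy": -0.0007,"dz": 0.1167,"finger_gap": 0}]'

```text
time_s: 17.7
position: [0.5599, 0.1001, 0.0235]
tcp_rot: [[0.998, -0.057, 0.002], [-0.057, -0.998, -0.001], [0.002, 0.001, -1.0]]
force: [-0.3, -1.1, -0.1]
opening: 0.32
grasp_force: 29.9
```

Emit:
tcp_steps --motion '[{"dz": 0.0017,"finger_gap": 0},{"dz": 0.0042,"finger_gap": 0},{"dz": 0.0042,"finger_gap": 0}]'

```text
time_s: 18.0
position: [0.5597, 0.1002, 0.0207]
tcp_rot: [[0.998, -0.057, 0.001], [-0.057, -0.998, -0.001], [0.001, 0.001, -1.0]]
force: [0.1, -0.2, 0.6]
opening: 0.32
grasp_force: 29.9
```

Just at the floor with no jamming. I'll release, rise, and look from over the box.

Emit:
tcp_steps --motion '[{"dz": 0.0008,"finger_gap": 0.5},{"dz": 0.0008,"finger_gap": 0.5},{"dz": 0.0008,"finger_gap": 0.5},{"dz": 0.0008,"finger_gap": 0.5},{"dz": -0.0667,"finger_gap": 0.5},{"dz": -0.15,"finger_gap": 0.5},{"dx": -0.0833,"dy": 0.0333,"dz": -0.2167,"finger_gap": 0.5},{"dx": -0.1333,"dy": 0.05,"dz": -0.2833,"finger_gap": 0.5},{"dx": -0.1333,"dy": 0.05,"dz": -0.2833,"finger_gap": 0.5},{"dx": -0.1333,"dy": 0.05,"dz": -0.2833,"finger_gap": 0.5},{"dx": -0.1333,"dy": 0.05,"dz": -0.2833,"finger_gap": 0.5},{"dx": -0.1333,"dy": 0.05,"dz": -0.2833,"finger_gap": 0.5}]'

```text
time_s: 19.2
position: [0.4784, 0.075, 0.1895]
tcp_rot: [[0.998, -0.057, -0.0], [-0.057, -0.998, -0.001], [-0.0, 0.001, -1.0]]
force: [0.2, 0.2, 0.3]
opening: 0.501
grasp_force: 0.0
```

```bash
python3 -c "
from h import *
c=wcap('w9')
a=np.radians(-3.25);R=np.array([[np.cos(a),np.sin(a)],[-np.sin(a),np.cos(a)]]);o=np.array([.5656,.0687])
# rectified map of box frame at z=.038, 3 px/mm, image up=+x, left=+y
from itertools import product
H=[]
Pi=np.linalg.inv(c['pose']);K=c['K']
g=np.zeros((390,540,2),np.float32)
for r in range(390):
    for q in range(540):
        b=np.array([(195-r)/3,(270-q)/3])/1000;p=R.T@b+o
        v=Pi@np.array([*p,.038,1]);x,y,z=v[0],-v[1],-v[2];n=np.hypot(x,y);t=np.arctan2(n,z)
        g[r,q]=(K[0,2]+K[0,0]*t*x/n,K[1,2]+K[1,1]*t*y/n)
im=cv2.remap(c['color'],g,None,cv2.INTER_CUBIC);cv2.imwrite('pics/rect.png',im[...,::-1])
"
```

```text
(no output)
```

View pics/rect.png

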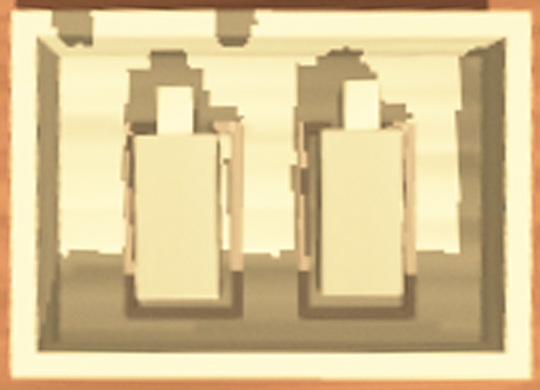

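The rectified view (3 px/mm, box centre at (270,195)) shows both blocks flat in their pockets with tongues through the gates. Their centres are at box (−7.3, +30.8) and (−6.0, −30.3) mm against pockets at (−8, ±31). Next, the lid.

```bash
python3 -c "
from h import *
delta((.49,-.45,.24),0)"
```

```text
d [ 0.0414  0.5236 -0.0503] r [ 1.000e-02  8.000e-02 -9.324e+01] open 0.499 steps 10.551766387257656 10.85488292442421 j [-4.30e+00  2.23e+01  1.04e+02 -1.00e-01  5.38e+01  8.90e+01]
```

In the tool's units: 0.5236 m is 0.8727, 0.48 m is 0.8, -93.2 degrees is -0.5178.

Emit:
tcp_steps --motion '[{"dz": -0.0833,"finger_gap": 0.6},{"dy": 0.05,"dz": -0.0833,"rz": -0.0444,"finger_gap": 0.6},{"dy": 0.1333,"dz": -0.0833,"rz": -0.0944,"finger_gap": 0.6},{"dy": 0.2167,"dz": -0.0833,"rz": -0.1389,"finger_gap": 0.6},{"dx": 0.0167,"dy": 0.3,"dz": -0.0833,"rz": -0.1889,"finger_gap": 0.6},{"dx": 0.0333,"dy": 0.3833,"dz": -0.0833,"rz": -0.2333,"finger_gap": 0.6},{"dx": 0.05,"dy": 0.4667,"dz": -0.0833,"rz": -0.2833,"finger_gap": 0.6},{"dx": 0.0667,"dy": 0.55,"dz": -0.0833,"rz": -0.3278,"finger_gap": 0.6},{"dx": 0.0667,"dy": 0.6333,"dz": -0.0833,"rz": -0.3778,"finger_gap": 0.6},{"dx": 0.0667,"dy": 0.7167,"dz": -0.0833,"rz": -0.4222,"finger_gap": 0.6},{"dx": 0.0667,"dy": 0.8,"dz": -0.0833,"rz": -0.4667,"finger_gap": 0.6},{"dx": 0.069,"dy": 0.8727,"dz": -0.0833,"rz": -0.5178,"finger_gap": 0.6},{"dx": 0.069,"dy": 0.8727,"dz": -0.0833,"rz": -0.5178,"finger_gap": 0.6},{"dx": 0.069,"dy": 0.8727,"dz": -0.0833,"rz": -0.5178,"finger_gap": 0.6},{"dx": 0.069,"dy": 0.8727,"dz": -0.0833,"rz": -0.5178,"finger_gap": 0.6}]'

```text
time_s: 20.75
position: [0.4891, -0.4497, 0.2388]
tcp_rot: [[0.003, 1.0, -0.001], [1.0, -0.003, 0.002], [0.002, -0.001, -1.0]]
force: [-0.0, 0.5, 0.4]
opening: 0.603
grasp_force: 0.0
```

```bash
python3 -c "
from h import *
wcap('w10')"
```

Emit:
tcp_steps --motion '[{"dx": 0.0833,"dz": 0.05,"finger_gap": 0.6},{"dx": 0.0833,"dz": 0.05,"finger_gap": 0.6},{"dx": 0.0833,"dz": 0.05,"finger_gap": 0.6},{"dx": 0.0833,"dz": 0.05,"finger_gap": 0.6}]'

```text
time_s: 21.2
position: [0.4904, -0.3999, 0.2117]
tcp_rot: [[-0.001, 1.0, 0.002], [1.0, 0.001, -0.003], [-0.003, 0.002, -1.0]]
force: [-0.3, -0.5, -0.3]
opening: 0.601
grasp_force: 0.0
```

```bash
python3 -c "
from h import *
wcap('w11')
R={}
for n in('w10','w11'):
    c=cam(n+'.npz');m=mask(c['color'],40,160,100);m[228:]=0
    m=cv2.morphologyEx(m,cv2.MORPH_CLOSE,np.ones((5,5)))
    cs,_=cv2.findContours(m,cv2.RETR_EXTERNAL,cv2.CHAIN_APPROX_NONE)
    P0=None
    for k in cs:
        if cv2.contourArea(k)<3000: continue
        k=k.reshape(-1,2).astype(float);P=np.array([wplane(c,u,.008)[:2] for u in k]);r=cv2.minAreaRect((P*1000).astype(np.float32))
        print(n,k.min(0),k.max(0),np.round(r[0],1),np.round(r[1],1),round(r[2],2))
        if abs(r[0][0]-490)<40 and abs(r[0][1]+390)<40:
            b=cv2.boxPoints(r)/1000;R[n]=(c,b,[k[np.argmin(np.linalg.norm(P-q,axis=1))] for q in b])
a,b=R['w10'],R['w11']
for i in range(4):
    j=np.argmin(np.linalg.norm(b[1]-a[1][i],axis=1));p,e=wtri(a[0],a[2][i],b[0],b[2][j]);print(a[1][i].round(4),p.round(4),round(e,4))
"
```

```text
w10 [271.  58.] [367. 190.] [ 492.4 -387.6] [121.5 170.4] 0.01
w11 [266.  94.] [369. 227.] [ 492.2 -383.9] [121.7 163.6] 0.02
[ 0.4316 -0.3024] [ 0.4328 -0.3037  0.0074] 0.0005
[ 0.4316 -0.4728] [ 0.425  -0.4845 -0.0416] 0.0004
[ 0.5531 -0.4728] [ 0.5605 -0.4854 -0.0439] 0.0004
[ 0.5531 -0.3024] [ 0.5504 -0.3041  0.0156] 0.0007
```

The lid is at (0.492, −0.388), yaw ≈ 0, measured size 121×170, near-corner height about 8–15 mm (given 8). Descending to the handle.

```bash
python3 -c "
from h import *
delta((.4922,-.3876,.08),0)"
```

```text
d [0.0137 0.0014 0.132 ] r [ 0.13  0.2  -0.  ] open 0.598 steps 2.6547543801785864 0.027886414265794992 j [-49.3  31.4  81.6  -0.   66.7 -49.3]
```

In the tool's units: 0.131 m is 0.2183, 0.09 m is 0.15, 0.2 degrees is 0.0011.

Emit:
tcp_steps --motion '[{"dx": 0.0228,"dy": 0.0023,"dz": 0.0667,"rx": 0.0006,"ry": 0.0011,"finger_gap": 0.6},{"dx": 0.0228,"dy": 0.0023,"dz": 0.15,"rx": 0.0006,"ry": 0.0011,"finger_gap": 0.6},{"dx": 0.0228,"dy": 0.0023,"dz": 0.2183,"rx": 0.0006,"ry": 0.0011,"finger_gap": 0.6},{"dx": 0.0228,"dy": 0.0023,"dz": 0.2183,"rx": 0.0006,"ry": 0.0011,"finger_gap": 0.6},{"dx": 0.0228,"dy": 0.0023,"dz": 0.2183,"rx": 0.0006,"ry": 0.0011,"finger_gap": 0.6}]'

```text
time_s: 21.75
position: [0.4915, -0.3879, 0.0804]
tcp_rot: [[0.001, 1.0, -0.001], [1.0, -0.001, 0.002], [0.002, -0.001, -1.0]]
force: [-0.1, -0.9, 0.7]
opening: 0.596
grasp_force: 0.0
```

```bash
python3 -c "
from h import *
delta((.4922,-.3876,.014),0)"
```

```text
d [0.0001 0.0008 0.0664] r [-0.03 -0.1  -0.09] open 0.596 steps 1.3286504731701145 0.01573321067073711 j [-48.5  40.6  88.2   0.1  51.3 -48.5]
```

In the tool's units: 0.066 m is 0.11, 0.05 m is 0.0833.

Emit:
tcp_steps --motion '[{"dy": 0.0013,"dz": 0.05,"finger_gap": 0.6},{"dy": 0.0013,"dz": 0.0833,"finger_gap": 0.6},{"dy": 0.0013,"dz": 0.11,"finger_gap": 0.6},{"dy": 0.0013,"dz": 0.11,"finger_gap": 0.6},{"dy": 0.0013,"dz": 0.11,"finger_gap": 0.6},{"dy": 0.0013,"dz": 0.11,"finger_gap": 0},{"dy": 0.0013,"dz": 0.11,"finger_gap": 0},{"dy": 0.0013,"dz": 0.11,"finger_gap": 0},{"dy": 0.0013,"dz": 0.11,"finger_gap": 0},{"dy": 0.0013,"dz": 0.11,"finger_gap": 0},{"dy": 0.0013,"dz": 0.11,"finger_gap": 0},{"dy": 0.0013,"dz": 0.11,"finger_gap": 0},{"dy": 0.0013,"dz": 0.11,"finger_gap": 0},{"dy": 0.0013,"dz": 0.11,"finger_gap": 0},{"dy": 0.0013,"dz": 0.11,"finger_gap": 0},{"dy": 0.0013,"dz": 0.11,"finger_gap": 0},{"dy": 0.0013,"dz": 0.11,"finger_gap": 0}]'

```text
time_s: 23.45
position: [0.4916, -0.3864, 0.014]
tcp_rot: [[0.001, 1.0, -0.001], [1.0, -0.001, 0.002], [0.002, -0.001, -1.0]]
force: [-1.1, 0.5, 2.1]
opening: 0.185
grasp_force: 30.0
```

In the tool's units: -0.2 m is -0.3333, -0.17 m is -0.2833.

Emit:
tcp_steps --motion '[{"dz": -0.0333,"finger_gap": 0},{"dz": -0.0833,"finger_gap": 0},{"dz": -0.15,"finger_gap": 0},{"dz": -0.2167,"finger_gap": 0},{"dz": -0.2833,"finger_gap": 0},{"dz": -0.3333,"finger_gap": 0},{"dz": -0.3333,"finger_gap": 0},{"dz": -0.3333,"finger_gap": 0},{"dz": -0.3333,"finger_gap": 0}]'

```text
time_s: 24.35
position: [0.4908, -0.3857, 0.2115]
tcp_rot: [[0.001, 1.0, -0.004], [1.0, -0.001, 0.006], [0.006, -0.004, -1.0]]
force: [0.3, -0.5, -2.7]
opening: 0.18
grasp_force: 30.0
```

```bash
python3 -c "
from h import *
c=wcap('w12')
m=mask(c['color'],40,160,100);m[232:]=0
cs,_=cv2.findContours(m,cv2.RETR_EXTERNAL,cv2.CHAIN_APPROX_NONE);k=max(cs,key=cv2.contourArea);print(cv2.contourArea(k),cv2.boundingRect(k))
s=c['pose'][2,3]-.162  # approx tcp z
P=np.array([wplane(c,u,.2145-.014+.008) [:2] for u in k.reshape(-1,2).astype(float)]);
print((P.min(0)*1000).round(1),(P.max(0)*1000).round(1))
# side edges by rows
K=k.reshape(-1,2)
for r in range(K[:,1].min()+2,230,12):
    x=K[abs(K[:,1]-r)<1][:,0];print(r,[wplane(c,(float(u),r),.2085)[:2].round(4).tolist() for u in(x.min(),x.max())])
delta((.5656,.0687,.214),-3.25)"
```

```text
27799.0 (210, 95, 216, 137)
[ 432.9 -378.2] [ 550.9 -301.9]
97 [[0.4527, -0.302], [0.533, -0.302]]
109 [[0.4337, -0.3075], [0.5508, -0.3076]]
121 [[0.4335, -0.3142], [0.5504, -0.3143]]
133 [[0.4332, -0.3208], [0.5506, -0.3209]]
145 [[0.4335, -0.3276], [0.5503, -0.3276]]
157 [[0.4337, -0.3343], [0.5507, -0.3344]]
169 [[0.4333, -0.3411], [0.5505, -0.3411]]
181 [[0.4334, -0.348], [0.5504, -0.348]]
193 [[0.4334, -0.355], [0.5504, -0.355]]
205 [[0.4334, -0.3622], [0.5504, -0.3621]]
217 [[0.4339, -0.3695], [0.5504, -0.3694]]
229 [[0.4338, -0.3769], [0.5499, -0.3768]]
d [ 4.545e-01  7.440e-02 -2.000e-04] r [-0.27 -0.36  3.19] open 0.177 steps 9.210510954442869 0.37519257399437766 j [-48.4  31.   82.5   0.1  66.9 -48.4]
```

In the tool's units: 0.4545 m is 0.7575, 0.07 m is 0.1167, 3.2 degrees is 0.0178.

Emit:
tcp_steps --motion '[{"dx": 0.025,"finger_gap": 0},{"dx": 0.0667,"dy": 0.0083,"finger_gap": 0},{"dx": 0.1167,"dy": 0.0167,"finger_gap": 0},{"dx": 0.1667,"dy": 0.025,"rz": 0.0028,"finger_gap": 0},{"dx": 0.2167,"dy": 0.0333,"rz": 0.0056,"finger_gap": 0},{"dx": 0.2667,"dy": 0.0417,"rz": 0.0067,"finger_gap": 0},{"dx": 0.3167,"dy": 0.05,"rz": 0.0078,"finger_gap": 0},{"dx": 0.3667,"dy": 0.0583,"rz": 0.0089,"finger_gap": 0},{"dx": 0.4167,"dy": 0.0667,"rz": 0.01,"finger_gap": 0},{"dx": 0.4667,"dy": 0.075,"rz": 0.0111,"finger_gap": 0},{"dx": 0.5167,"dy": 0.0833,"rz": 0.0122,"finger_gap": 0},{"dx": 0.5667,"dy": 0.0917,"rz": 0.0133,"finger_gap": 0},{"dx": 0.6167,"dy": 0.1,"rz": 0.0144,"finger_gap": 0},{"dx": 0.6667,"dy": 0.1083,"rz": 0.0156,"finger_gap": 0},{"dx": 0.7083,"dy": 0.1167,"rz": 0.0167,"finger_gap": 0},{"dx": 0.7417,"dy": 0.1217,"rx": -0.0011,"ry": -0.0017,"rz": 0.0178,"finger_gap": 0},{"dx": 0.7575,"dy": 0.1217,"rx": -0.0011,"ry": -0.0017,"rz": 0.0178,"finger_gap": 0},{"dx": 0.7575,"dy": 0.1217,"rx": -0.0011,"ry": -0.0017,"rz": 0.0178,"finger_gap": 0},{"dx": 0.7575,"dy": 0.1217,"rx": -0.0011,"ry": -0.0017,"rz": 0.0178,"finger_gap": 0},{"dx": 0.7575,"dy": 0.1217,"rx": -0.0011,"ry": -0.0017,"rz": 0.0178,"finger_gap": 0}]'

```text
time_s: 26.4
position: [0.565, 0.0665, 0.2147]
tcp_rot: [[0.058, 0.998, 0.002], [0.998, -0.058, -0.003], [-0.003, 0.002, -1.0]]
force: [0.4, -0.5, -1.4]
opening: 0.182
grasp_force: 30.0
```

```bash
python3 -c "
from h import *
delta((.5645,.0697,.12),-3.25)"
```

```text
d [ 0.0034 -0.0009  0.0947] r [ 0.1   0.18 -0.06] open 0.182 steps 1.8958751527379365 0.02485604287713082 j [-4.4 26.4 90.8 -0.2 62.7 -1. ]
```

In the tool's units: 0.0947 m is 0.1578, 0.08 m is 0.1333, 0.2 degrees is 0.0011.

Emit:
tcp_steps --motion '[{"dx": 0.0057,"dy": -0.0015,"dz": 0.0333,"rx": 0.0006,"ry": 0.0011,"finger_gap": 0},{"dx": 0.0057,"dy": -0.0015,"dz": 0.0833,"rx": 0.0006,"ry": 0.0011,"finger_gap": 0},{"dx": 0.0057,"dy": -0.0015,"dz": 0.1333,"rx": 0.0006,"ry": 0.0011,"finger_gap": 0},{"dx": 0.0057,"dy": -0.0015,"dz": 0.1578,"rx": 0.0006,"ry": 0.0011,"finger_gap": 0},{"dx": 0.0057,"dy": -0.0015,"dz": 0.1578,"rx": 0.0006,"ry": 0.0011,"finger_gap": 0},{"dx": 0.0057,"dy": -0.0015,"dz": 0.1578,"rx": 0.0006,"ry": 0.0011,"finger_gap": 0},{"dx": 0.0057,"dy": -0.0015,"dz": 0.1578,"rx": 0.0006,"ry": 0.0011,"finger_gap": 0}]'

```text
time_s: 27.1
position: [0.566, 0.0701, 0.1215]
tcp_rot: [[0.057, 0.998, 0.003], [0.998, -0.057, 0.0], [0.001, 0.003, -1.0]]
force: [0.3, -0.1, -2.1]
opening: 0.178
grasp_force: 30.0
```

```bash
python3 -c "
from h import *
delta((.5645,.0697,.07),-3.25)
c=wcap('w13')
m=mask(c['color'],40,160,100);m[232:]=0
# lid edges visible: +y corners; lid top z
cs,_=cv2.findContours(m,cv2.RETR_EXTERNAL,cv2.CHAIN_APPROX_NONE);K=max(cs,key=cv2.contourArea).reshape(-1,2)
from rig import bot, imaging, order
z=bot.read_state()['position'][2]-.006
a=np.radians(-3.25);R=np.array([[np.cos(a),np.sin(a)],[-np.sin(a),np.cos(a)]]);o=np.array([.5656,.0687])
for r in range(120,230,25):
    x=K[abs(K[:,1]-r)<1][:,0];print(r,[(R@(wplane(c,(float(u),r),z)[:2]-o)*1000).round(1).tolist() for u in(x.min(),x.max())])
x=K[abs(K[:,0]-318)<2][:,1].min();print(x,(R@(wplane(c,(318.,float(x)),z)[:2]-o)*1000).round(1))"
```

```text
d [-0.0005 -0.0016  0.0515] r [ 0.19 -0.04 -0.04] open 0.178 steps 1.0298369719806486 0.023403856474786856 j [-4.2 33.8 95.4  0.1 50.6 -0.9]
120 [[-57.7, 73.5], [60.9, 73.4]]
145 [[-57.8, 59.4], [60.9, 59.2]]
170 [[-58.1, 45.0], [61.2, 44.9]]
195 [[-58.0, 30.3], [61.1, 30.1]]
220 [[-57.0, 15.0], [61.3, 14.7]]
95 [ 1.8 85.3]
```

In the tool's units: 0.05 m is 0.0833, 0.046 m is 0.0767, 0.1 degrees is 0.0006.

Emit:
tcp_steps --motion '[{"dy": -0.0027,"dz": 0.025,"rx": 0.0006,"finger_gap": 0},{"dy": -0.0027,"dz": 0.05,"rx": 0.0006,"finger_gap": 0},{"dy": -0.0027,"dz": 0.0667,"rx": 0.0006,"finger_gap": 0},{"dy": -0.0027,"dz": 0.0767,"rx": 0.0006,"finger_gap": 0},{"dy": -0.0027,"dz": 0.0833,"rx": 0.0006,"finger_gap": 0},{"dy": -0.0027,"dz": 0.0833,"rx": 0.0006,"finger_gap": 0},{"dy": -0.0027,"dz": 0.0833,"rx": 0.0006,"finger_gap": 0},{"dy": -0.0027,"dz": 0.0833,"rx": 0.0006,"finger_gap": 0},{"dy": -0.0027,"dz": 0.0833,"rx": 0.0006,"finger_gap": 0}]'

```text
time_s: 28.05
position: [0.5635, 0.0708, 0.0706]
tcp_rot: [[0.057, 0.998, -0.0], [0.998, -0.057, 0.001], [0.001, -0.0, -1.0]]
force: [0.1, 0.1, -1.6]
opening: 0.181
grasp_force: 30.0
```

```bash
python3 -c "
from h import *
from rig import bot, imaging, order
delta((.5645,.0697,.07),-3.25)
c=wcap('w14')
m=mask(c['color'],40,160,100);m[232:]=0
cs,_=cv2.findContours(m,cv2.RETR_EXTERNAL,cv2.CHAIN_APPROX_NONE);K=max(cs,key=cv2.contourArea).reshape(-1,2)
z=bot.read_state()['position'][2]-.006
a=np.radians(-3.25);R=np.array([[np.cos(a),np.sin(a)],[-np.sin(a),np.cos(a)]]);o=np.array([.5656,.0687])
for r in range(130,230,30):
    x=K[abs(K[:,1]-r)<1][:,0];print(r,[(R@(wplane(c,(float(u),r),z)[:2]-o)*1000).round(1).tolist() for u in(x.min(),x.max())])"
```

```text
d [-0.001   0.001   0.0006] r [-0.01 -0.04  0.  ] open 0.181 steps 0.03192475729611259 0.004985906344976814 j [-4.1 38.3 97.3  0.1 44.4 -0.9]
130 [[-60.6, 68.4], [58.6, 68.4]]
160 [[-60.3, 51.3], [58.3, 51.3]]
190 [[-60.4, 33.7], [58.3, 33.7]]
220 [[-60.2, 15.3], [58.8, 15.4]]
```

The lid is level and square, centred within about 1 mm, roughly 12 mm above the rim, and only its own weight shows on the wrist. Handing in.

```bash
python3 -c "
from rig import bot, imaging, order
print(order.hand_in())"
```

```text
the job is handed in; nothing more can be done
None
```

I handed the job in at about 28 s: both blocks are seated in the pockets with tongues through the gates, and the lid is held level and square, by my measurements about 12 mm above the rim and centred within about 1 mm; the hand-in returned no verdict.

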